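# Screw a drying cartridge into its deep well

### The job

Take the fresh drying cartridge (the one with the orange wing head) out of the rack, lower it into the deep well of the junction box, find the start of the thread by feel and screw it clockwise until its flange lies flat on the rim of the well. The thread is easily crossed, so be gentle and never force it; let go when it is home, and leave the spent cartridge and the other things where they are.

Things in the scene. Friction and masses are not known exactly. Their poses are not given: they have to be found in the camera images.
- fresh: fresh drying cartridge, white with orange wing and bead window, hanging upright by its flange in either rack hole; 0.07 to 0.13 kg. Origin: centre of its nose tip; z along its axis to the wing. Nose 18 mm across, chamfered, to 27 mm up; barrel 27 mm across to 68 mm; flange 46 mm across, 68 to 73 mm; wing 73 to 105 mm
- fresh_wing (a point): centre of the fresh cartridge's orange wing (the grip, a flat upright tab 32 mm high standing on the flange), 24 mm above the flange's underside, a good height to grip: x is across its 12 mm thickness, y along its 36 mm width, z up
- fresh_flange (a point): centre of the underside of the fresh cartridge's flange, 68 mm above the nose tip; it must come to rest on the well's rim. 24 mm below point fresh_wing
- fresh_lugs (a point): axis point level with the leading (lowest) ends of three thread lugs round the fresh cartridge's nose, 6 mm above its tip, 62 mm below the flange's underside: blunt lugs 120 degrees apart, 26.4 mm across their crests, 3 mm thick, each 26 degrees long, sloping like the thread
- spent: spent cartridge, same shape with a dark grey-green wing, in the other hole of the rack, where it stays. Origin: centre of its nose tip
- rack: blue sheet-metal rack, fixed: top plate 62 x 172 mm, its top 85 mm above the bench, with two 33 mm holes 95 mm apart along its y (at +-47.5 mm); open below, a cartridge's nose hangs 17 mm above the bench. Origin on the bench under its centre
- junction_box: grey metal junction box, fixed, 158 x 228 mm, lid 78 mm high; two orange sockets on its -y end and a connector block on its lid there (at x 20, y -64 mm, top 128 mm above the bench). The well is at x -12, y +50 mm of its frame. Origin on the bench under its centre, z up
- well_rim (a point): centre of the well's mouth at rim level, 92 mm above the bench: the hole in the black neck (54 mm across, 14 mm above the lid). The bore narrows from 40 to 32 mm in the first 6 mm, stays 32 mm wide to 42 mm below the rim, then narrows to 28.8 mm at 46 mm
- thread_mouth (a point): axis point at the brass thread insert's top face, 48.4 mm below the rim. It cannot turn; the angle of its thread starts is unknown, new each time (this point's yaw is the box's). Right-hand thread, three starts, lead 25.5 mm a turn, axial play about 2 mm. Its face: three flat lands of 80 degrees, blunt at both ends, and three 40 degree gaps with floors sloping down clockwise (from above)
- thread_bottom (a point): axis point 24 mm below thread_mouth. Lugs on the lands keep the flange 13 to 15 mm above the rim; turned anticlockwise (up to 110 degrees) under 3 to 6 N they fall into a gap, flange 7 to 8.5 mm up: the thread start. Now clockwise, sinking 0.7 mm per 10 degrees, 90 to 120 degrees to the rim, 30 more to tight. Clockwise when not fully down in a gap, they jam on the next blunt start
- torch: black pocket torch, 122 mm long and 33 mm thick, lying on the bench; a bystander, origin under its centre
- grease_pot: pale grey pot, 69 mm across and 66 mm high, on the bench; a bystander, origin under its centre
- seal_carton: cardboard carton, 60 x 91 x 45 mm, on the bench; a bystander, origin under its centre
Mind the look-alikes: they are no part of the job. Leave any red look-alike of the fresh alone.

How it is judged (in metres and radians):
On the way, in this order (a step that is already met when the one before it is completed fails the run):
1. the fresh cartridge is lifted clear of the rack (height (world z) of fresh_flange above 0.15 m), for 0.05 s.
2. the fresh cartridge's lugs have entered the thread at the bottom of the well (flange less than 12 mm above the rim, on its axis) (z of fresh_flange in the frame of well_rim below 0.012 m and horizontal distance between fresh_flange and well_rim below 0.004 m), for 0.1 s.
At the end, for the whole second after the job is handed in: The fresh cartridge is screwed home in the well and at rest: its flange less than 1.5 mm above the rim, within 4 mm of the well's axis, and upright within 3 degrees (z of fresh_flange in the frame of well_rim below 0.0015 m and horizontal distance between fresh_flange and well_rim below 0.004 m and angle between fresh's own z axis and vertical below 0.05 rad and linear speed of fresh below 0.01 m/s); the robot touches nothing.
It fails at once if the fresh cartridge is forced: it presses on the junction box, the well or the thread with more than 30 N (contact force between fresh and junction_box above 30 N).
It fails at once if the spent cartridge is moved by more than 15 mm (distance of spent from where it was at the start of the episode above 0.015 m).
It fails at once if the torch, grease pot or carton is moved by more than 20 mm (distance of any of torch, grease_pot, seal_carton from where it was at the start of the episode above 0.02 m).
It also fails if it takes over 54 s, if anything falls off the work surface, if the arm or the gripper's body presses on something with over 40 N, if the wrist force passes 120 N, or if a joint passes its speed limit or range.

### The arm

A 7-joint arm with a two-finger parallel gripper is mounted at the origin on the work surface; the furniture and walls round the work are solid. World frame = base frame: x ahead of the robot, y to its left, z up, the work surface at z = 0. Lengths are in m, angles in degrees, forces in N, time in s.
With the tool pointing down it reaches from about 0.4 to 0.875 m from the base axis. Payload 6.5 kg.
Tool frame: the origin (TCP) lies between the finger pads; the fingertips stand 8 mm ahead of it and the grasp point (between the pads) lies 11 mm behind it; z points along the fingers, y is the line along which they close (so a half turn about z gives the same grasp; the last joint's range is limited). The gripper opens to 85 mm and grips with 20 to 120 N. Pads are 22 mm wide; open, the fingers measure 114 mm over their backs; the gripper's body (76 mm by 85 mm) begins 54 mm behind the grasp point. The pads swing forward as they close: fully open they stand 13 mm farther back than shut.
Start: joints at [-67.735, 30.733, -0.252, 88.115, 0.149, 61.152, -4.079], TCP at [0.286, 0.584, 0.239] pointing down, gripper open.
Joint ranges: [-154.64, 154.64], [-21.42, 123.67], [-72.66, 72.17], [13.99, 137.28], [-74.86, 254.86], [10.95, 109.41], [-158.01, 158.01]. Speed limits (degrees/s): [136.94, 136.94, 180, 180, 180, 180, 180].

### API

Orientations are given as a 3x3 rotation matrix whose columns are the frame's x, y, z axes.
In Python, from bench import robot gives the robot as it stands.
- The arm moves only by the tool carry_out, never from a script. Its arguments are lists of equal length, an entry for each row: "travel": the shift along the tool's x, y, z in m, a list of three; "twist": the turn about the tool's z in degrees. A call has 1 to 20 rows; each row shifts and turns the commanded pose from where the row before left it, along the tool's axes as they then stand; what a row does not reach is not made up. A row lasts 1/10 s, in which the tool goes at most 50 mm and 8.59 degrees, less where a joint would pass 70% of its speed; a pose out of reach is approached as far as the arm can. A call with a gripper value outside its range is refused whole. "claw" is the finger opening in m, from 0 to 0.0854, set as the call begins (left out, the last holds). The fingers move at their own pace and stop on an object; the grip force is fixed at half the most. Time passes only in rows, so rows that do not move let the fingers close. It gives the time, the measured TCP pose, the force, the opening and the grip force at its end, in the units of the state.
- robot.sense(): the state, without advancing time (a new reading comes with each control period).
- robot.camera(name): name is "scene" or "top" or "wrist"; returns a dict with "frame" (420x560x3 uint8, red, green, blue), "fx", "fy", "cx", "cy" (pixels), "dist_coeffs" ([k1, k2, p1, p2, k3] as OpenCV has them; the pictures are not rectified), "position" and "rotation" of the camera in the world. Camera axes: x right, y down, z forward; pixel columns grow to the right and rows downward; lengths in m; the calibration is good to about 2 mm. A picture is of the moment at which its call begins. There is no depth.
- robot.finish_job(): hands the job in; it is judged then, once.
The state is a dict: "t": time; "qpos": joint angles; "dq": joint speeds; "effort": joint torques, N m; "tcp_pos": TCP position; "tcp_rot": TCP orientation; "ft_force": force on the tool from outside, world axes, zero at the start; "moment": the same for the moment, N m; "opening": finger opening in m; "finger_force": force on a finger pad.
Only numpy, scipy, OpenCV 4.12 (cv2) and the standard library are available. Lean on these libraries where they do the work, as an engineer would, in place of code of your own. Each camera call takes 0.05 s, during which the arm holds its last target. There are 200 camera calls.

## Working session

There is one attempt and no reset: what is moved stays moved. The work goes in short steps, Python scripts to look and compute and a tool call to move; the robot and the scene stay as the last step left them, time stands still between calls to the robot, and variables do not carry over. Pictures are saved under pics/ and viewed, at most 10 in all, crops included, and the job is handed in when it is done.

Besides the shell and the picture viewer there is one more tool, called by a JSON object that holds its "name" and its "arguments". carry_out: Moves the arm, as the interface text tells. Its arguments: {"type":"object","properties":{"travel":{"type":"array","items":{"type":"array","items":{"type":"number"}}},"twist":{"type":"array","items":{"type":"number"}},"claw":{"type":"number"}},"required":["travel","twist"]}

```bash
mkdir -p pics; ls
cat > h.py <<'E'
import numpy as np, cv2
from bench import robot
def ray(c,px):
    K=np.array([[c["fx"],0,c["cx"]],[0,c["fy"],c["cy"]],[0,0,1]])
    p=cv2.undistortPoints(np.array(px,float).reshape(-1,1,2),K,np.array(c["dist_coeffs"],float)).reshape(-1,2)
    d=np.c_[p,np.ones(len(p))]@np.array(c["rotation"]).T
    return np.array(c["position"]),d
def onz(c,px,z):
    o,d=ray(c,px); return o+d*((z-o[2])/d[:,2])[:,None]
def proj(c,P):
    K=np.array([[c["fx"],0,c["cx"]],[0,c["fy"],c["cy"]],[0,0,1]])
    R=np.array(c["rotation"]).T; t=-R@np.array(c["position"])
    return cv2.projectPoints(np.array(P,float).reshape(-1,1,3),cv2.Rodrigues(R)[0],t,K,np.array(c["dist_coeffs"],float))[0].reshape(-1,2)
def save(n,f): cv2.imwrite(f"pics/{n}.png",f[:,:,::-1])
E
python3 - <<'E'
from h import *
import pickle
cs={n:robot.camera(n) for n in("top","scene","wrist")}
pickle.dump(cs,open("c0.pkl","wb"))
for n,c in cs.items(): print(n,np.round(c["position"],3),np.round(c["rotation"],3).tolist(),c["fx"])
save("top",cs["top"]["frame"])
a=np.hstack([cv2.resize(cs[n]["frame"],(400,300),interpolation=cv2.INTER_AREA) for n in("scene","wrist")]);save("sw",a)
s=robot.sense();print(s)
E
```

```text
pics
top [ 0.41  -0.009  1.145] [[-0.001, -0.997, 0.081], [-1.0, 0.003, 0.016], [-0.017, -0.081, -0.997]] 454.85260826290187
scene [0.131 0.553 0.592] [[-0.84, -0.318, 0.44], [-0.543, 0.49, -0.682], [0.001, -0.812, -0.584]] 410.8352240043663
wrist [0.214 0.62  0.373] [[0.44, 0.853, 0.281], [0.898, -0.418, -0.137], [0.0, 0.312, -0.95]] 293.5663750431253
{'t': 0.15, 'qpos': array([-67.73424883,  30.76507263,  -0.25505711,  88.15568728,
         0.14853367,  61.15224727,  -4.08015699]), 'dq': array([ 0.03521554, -0.10730347,  0.05788247, -0.17215769, -0.03289679,
       -0.02873963, -0.02627408]), 'effort': array([ 1.68825085e-03, -5.83780432e+01,  1.04992367e+00, -2.59352410e+01,
        1.24727923e-02,  6.47948968e-03,  2.43689783e-06]), 'tcp_pos': array([0.28533666, 0.58351675, 0.23865563]), 'tcp_rot': array([[-8.98373506e-01,  4.39232070e-01, -4.82023086e-04],
       [ 4.39232327e-01,  8.98372744e-01, -1.17329729e-03],
       [-8.23133974e-05, -1.26577933e-03, -9.99999196e-01]]), 'ft_force': array([-0.25979323,  0.0326334 , -0.32960516]), 'moment': array([ 0.00246539,  0.00894409, -0.01594401]), 'finger_force': 0.0, 'opening': 0.08525131958365206}
```

View pics/top.png

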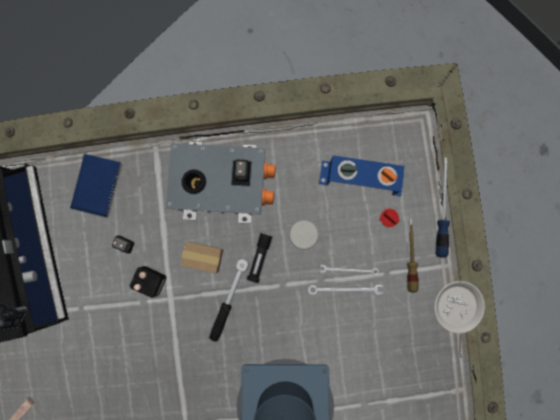

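View pics/sw.png

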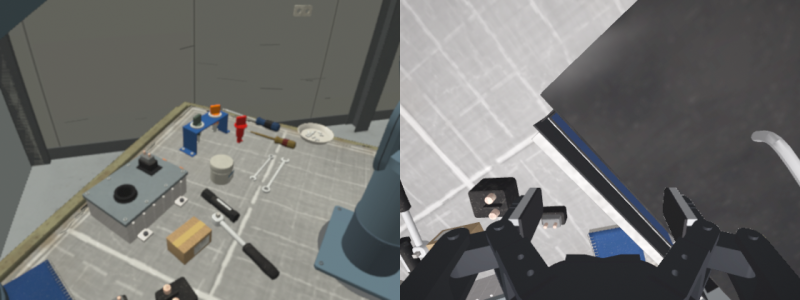

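The top view shows:
- **Well:** neck at (194,181).
- **Rack:** spent cartridge at (348,169).
- **What could be taken for the fresh cartridge:** orange wing in the rack at (388,176), red look-alike at (390,218), orange sockets at (268,171) and (267,197), and dark spent at (348,169).

By the description I choose (388,176). I'll check it in a close crop and measure.

Run:
```python
from h import *
import pickle
cs=pickle.load(open("c0.pkl","rb"));c=cs["top"];f=c["frame"]
hsv=cv2.cvtColor(f,cv2.COLOR_RGB2HSV)
m=cv2.inRange(hsv,(6,150,120),(20,255,255));m[:, :330]=0;m[:,430:]=0;m[230:]=0
ct=max(cv2.findContours(m,0,1)[0],key=cv2.contourArea)
r=cv2.minAreaRect(ct);b=cv2.boxPoints(r);print("wing",r)
W=onz(c,b,.122);print(np.round(W,4),W.mean(0))
# rack blue
m=cv2.inRange(hsv,(100,120,60),(125,255,255));m[:, :310]=0;m[:140]=0;m[210:]=0;m[:,430:]=0
ct=max(cv2.findContours(m,0,1)[0],key=cv2.contourArea);print("rack",np.round(onz(c,cv2.boxPoints(cv2.minAreaRect(ct)),.085),4))
# neck
g=f.max(2);m=((g<45)*255).astype(np.uint8);m[:, :172]=0;m[:,222:]=0;m[:160]=0;m[205:]=0
ct=max(cv2.findContours(m,0,1)[0],key=cv2.contourArea);e=cv2.fitEllipse(cv2.convexHull(ct));print("neck",e,onz(c,[e[0]],.092))
# white flange fresh
m=cv2.inRange(hsv,(0,0,150),(180,70,255))[150:200,370:410]
pts=cv2.findNonZero(m);print("flange",pts is not None and (cv2.minEnclosingCircle(pts)))
a=np.hstack([cv2.resize(f[140:240,320:420],(400,400),interpolation=2),cv2.resize(f[130:230,160:260],(400,400),interpolation=2)]);save("crop",a)
s=cs["scene"];
hs=cv2.cvtColor(s["frame"],cv2.COLOR_RGB2HSV);m=cv2.inRange(hs,(6,150,120),(20,255,255));m[:, :260]=0;m[:,330:]=0;m[:130]=0;m[180:]=0
ct=max(cv2.findContours(m,0,1)[0],key=cv2.contourArea);q=cv2.minAreaRect(ct)[0];print("scene wing",q, onz(s,[q],.106))
g=s["frame"].max(2);m=((g<45)*255).astype(np.uint8);m[:, :140]=0;m[:,205:]=0;m[:245]=0;m[290:]=0
ct=max(cv2.findContours(m,0,1)[0],key=cv2.contourArea);e=cv2.fitEllipse(cv2.convexHull(ct));print("neck",e,onz(s,[e[0]],.088))
```

```text
wing ((389.75006103515625, 173.75003051757812), (13.435027122497559, 4.242640495300293), 45.0)
[[ 0.574  -0.2265  0.122 ]
 [ 0.5809 -0.2336  0.122 ]
 [ 0.5591 -0.255   0.122 ]
 [ 0.5522 -0.2479  0.122 ]] [ 0.56653928 -0.24073757  0.122     ]
rack [[ 0.5507 -0.0817  0.085 ]
 [ 0.6196 -0.0928  0.085 ]
 [ 0.5903 -0.2845  0.085 ]
 [ 0.5214 -0.2721  0.085 ]]
neck ((193.38320922851562, 181.3053436279297), (22.565332412719727, 23.054718017578125), 50.850826263427734) [[0.55472036 0.21381028 0.092     ]]
flange ((16.824872970581055, 25.342639923095703), 8.926525115966797)
scene wing (300.5, 153.0) [[ 0.56708636 -0.2370879   0.106     ]]
neck ((175.158935546875, 271.3051452636719), (23.908321380615234, 31.168376922607422), 77.40715026855469) [[0.55118915 0.22129879 0.088     ]]
```

View pics/crop.png

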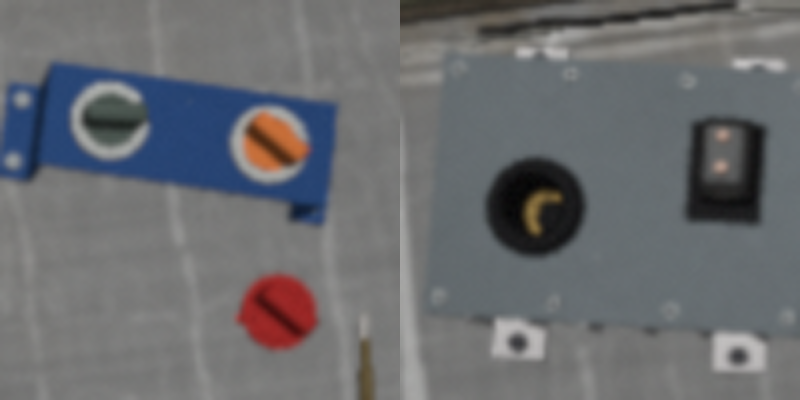

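The crop confirms the target: an orange wing head on a white flange in the rack at (388,176). The red one at (390,218) stands on the bench. I'll move above the fresh cartridge.

{"name": "carry_out", "arguments": {"travel": [[-0.0306,-0.0307,0],[-0.0306,-0.0307,0],[-0.0306,-0.0307,0],[-0.0306,-0.0307,0],[-0.0306,-0.0307,0],[-0.0306,-0.0307,0],[-0.0306,-0.0307,0],[-0.0306,-0.0307,0],[-0.0306,-0.0307,0],[-0.0306,-0.0307,0],[-0.0306,-0.0307,0],[-0.0306,-0.0307,0],[-0.0306,-0.0307,0],[-0.0306,-0.0307,0],[-0.0306,-0.0307,0],[-0.0306,-0.0307,0],[-0.0306,-0.0307,0],[-0.0306,-0.0307,0],[-0.0306,-0.0307,0],[-0.0306,-0.0307,0]], "twist": [0,0,0,0,0,0,0,0,0,0,0,0,0,0,0,0,0,0,0,0]}}

```text
t: 2.15
tcp_pos: [0.5659, -0.238, 0.2391]
tcp_rot: [[-0.898, 0.439, -0.0], [0.439, 0.898, 0.0], [0.0, 0.0, -1.0]]
ft_force: [0.1, -0.2, 0.1]
opening: 0.0856
finger_force: 0.0
```

{"name": "carry_out", "arguments": {"travel": [[0,0,0],[0,0,0],[0,0,0],[0,0,0],[0,0,0],[0,0,0],[0,0,0],[0,0,0],[0,0,0],[0,0,0],[0,0,0],[0,0,0],[0,0,0],[0,0,0]], "twist": [8,8,8,8,8,8,8,8,8,8,8,8,7,0], "claw": 0.05}}

```text
t: 3.55
tcp_pos: [0.5655, -0.2361, 0.2389]
tcp_rot: [[0.63, 0.776, -0.001], [0.776, -0.63, -0.0], [-0.001, -0.001, -1.0]]
ft_force: [0.7, 0.2, -0.8]
opening: 0.0499
finger_force: 0.0
```

Run:
```python
from h import *
import pickle
c=robot.camera("wrist");pickle.dump(c,open("c1.pkl","wb"));s=robot.sense()
print(s["t"],s["tcp_pos"],s["qpos"],s["tcp_rot"].round(3).tolist(),c["position"])
print(proj(c,[[.567,-.237,.122]]))
save("w1",c["frame"])
```

```text
3.6 [ 0.56553663 -0.23621547  0.23896053] [-12.15809684  33.17874618  44.50613698  95.96592535 -25.80713885
  61.65736444   1.34290371] [[0.628, 0.778, -0.001], [0.778, -0.628, -0.0], [-0.001, -0.0, -1.0]] [ 0.61633345 -0.17236572  0.37321587]
[[286.51907265 206.31520205]]
```

View pics/w1.png

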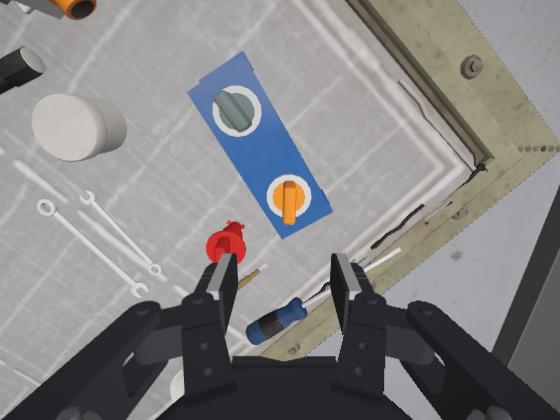

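The wrist view shows the orange tab running nearly vertical in the picture, from (289,185) to (289,224), on its white flange at (289,195). The red look-alike is at (226,247), and the spent cartridge is at (237,112). Next I refine the wing position.

Run:
```python
from h import *
import pickle
c=pickle.load(open("c1.pkl","rb"));f=c["frame"];hsv=cv2.cvtColor(f,cv2.COLOR_RGB2HSV)
for y in range(180,228,4): print(y,[tuple(f[y,x]) for x in ()],hsv[y,276:304:2,0].tolist(),f[y,276:304:2,0].tolist())
m=cv2.inRange(hsv,(0,0,170),(180,60,255));k=np.zeros_like(m);k[165:225,262:315]=m[165:225,262:315]
h=cv2.convexHull(cv2.findNonZero(k));e=cv2.fitEllipse(h);print(e,onz(c,[e[0]],.0895))
```

```text
180 [] [15, 15, 15, 30, 15, 13, 12, 12, 13, 15, 20, 20, 15, 20] [214, 213, 214, 214, 206, 196, 197, 197, 199, 212, 215, 215, 214, 220]
184 [] [30, 12, 16, 16, 14, 14, 14, 14, 14, 15, 16, 12, 15, 15] [213, 216, 235, 238, 133, 171, 175, 177, 180, 191, 240, 218, 214, 214]
188 [] [15, 16, 16, 16, 14, 15, 16, 16, 16, 15, 15, 16, 16, 13] [234, 237, 237, 237, 177, 228, 230, 231, 231, 227, 220, 238, 238, 224]
192 [] [16, 16, 16, 16, 15, 16, 16, 16, 16, 16, 15, 16, 16, 16] [237, 237, 237, 237, 191, 234, 237, 238, 241, 236, 213, 238, 238, 238]
196 [] [16, 16, 16, 16, 14, 16, 16, 16, 16, 16, 15, 16, 16, 16] [237, 237, 237, 237, 194, 234, 236, 238, 240, 236, 223, 237, 237, 238]
200 [] [16, 16, 16, 15, 15, 16, 16, 16, 16, 16, 16, 16, 16, 16] [237, 237, 237, 215, 197, 235, 236, 238, 240, 236, 226, 237, 237, 237]
204 [] [16, 16, 16, 15, 15, 16, 16, 16, 16, 16, 16, 16, 16, 15] [236, 237, 236, 214, 198, 234, 236, 238, 240, 237, 236, 237, 237, 236]
208 [] [15, 15, 16, 15, 15, 16, 16, 16, 16, 16, 16, 16, 12, 15] [212, 230, 236, 209, 201, 233, 236, 238, 240, 237, 236, 237, 218, 213]
212 [] [30, 15, 15, 13, 15, 16, 16, 16, 16, 16, 15, 15, 15, 113] [212, 212, 212, 173, 203, 233, 235, 238, 240, 241, 212, 213, 213, 201]
216 [] [107, 107, 108, 12, 15, 16, 16, 16, 16, 16, 115, 107, 107, 107] [59, 59, 153, 167, 206, 233, 235, 237, 239, 239, 189, 129, 60, 59]
220 [] [107, 107, 107, 128, 15, 16, 16, 16, 16, 16, 107, 107, 107, 107] [60, 59, 59, 95, 208, 232, 235, 237, 239, 238, 61, 60, 60, 61]
224 [] [107, 107, 107, 107, 110, 174, 174, 9, 11, 107, 107, 107, 107, 107] [60, 59, 60, 59, 79, 146, 148, 195, 176, 64, 59, 60, 60, 60]
((288.9122619628906, 195.50527954101562), (42.11009979248047, 73.57881927490234), 39.42401885986328) [[ 0.56964865 -0.2380069   0.0895    ]]
```

Run:
```python
from h import *
import pickle
c=pickle.load(open("c1.pkl","rb"));s=robot.sense()
P=onz(c,[[290,187],[290,204.5],[290.3,222]],.122);print(P, np.degrees(np.arctan2(*(P[2]-P[0])[[1,0]])))
R=s["tcp_rot"];print("yaw x",np.degrees(np.arctan2(R[1,0],R[0,0])))
for T in (P[1],np.array([.5696,-.238,0])): print(R.T@(T-s["tcp_pos"]))
```

```text
[[ 0.58061307 -0.2250293   0.122     ]
 [ 0.57050072 -0.23763876  0.122     ]
 [ 0.56020171 -0.25092089  0.122     ]] -128.2500993220106
yaw x 51.11424017240426
[0.00207976 0.00481533 0.11695692]
[0.00130754 0.00440125 0.23895763]
```

{"name": "carry_out", "arguments": {"travel": [[0.002,0.0048,0],[0,0,0.03],[0,0,0.03],[0,0,0.03],[0,0,0.025],[0,0,0.015],[0,0,0.007],[0,0,0],[0,0,0]], "twist": [0,0,0,0,0,0,0,0,0]}}

```text
t: 4.5
tcp_pos: [0.5714, -0.2385, 0.1034]
tcp_rot: [[0.63, 0.777, 0.002], [0.777, -0.63, -0.001], [0.001, 0.002, -1.0]]
ft_force: [0.2, -0.2, -0.0]
opening: 0.05
finger_force: 0.0
```

{"name": "carry_out", "arguments": {"travel": [[0,0,0],[0,0,0],[0,0,0],[0,0,0],[0,0,0],[0,0,0],[0,0,0],[0,0,0]], "twist": [0,0,0,0,0,0,0,0], "claw": 0.0}}

```text
t: 5.3
tcp_pos: [0.5712, -0.2381, 0.1031]
tcp_rot: [[0.63, 0.777, 0.001], [0.777, -0.63, -0.0], [0.001, 0.001, -1.0]]
ft_force: [-0.1, 0.1, 6.2]
opening: 0.0116
finger_force: 59.3
```

{"name": "carry_out", "arguments": {"travel": [[0,0,-0.005],[0,0,-0.012],[0,0,-0.02],[0,0,-0.03],[0,0,-0.03],[0,0,-0.03],[0,0,-0.015],[0,0,-0.005],[0,0,0],[0,0,0]], "twist": [0,0,0,0,0,0,0,0,0,0]}}

```text
t: 6.3
tcp_pos: [0.57, -0.2374, 0.2479]
tcp_rot: [[0.63, 0.777, -0.002], [0.777, -0.63, 0.001], [-0.001, -0.002, -1.0]]
ft_force: [0.4, 0.3, -1.3]
opening: 0.0112
finger_force: 58.5
```

Run:
```python
from h import *
s=robot.sense();print(s)
c=robot.camera("wrist");d=robot.camera("scene")
save("w2",np.hstack([c["frame"][100:400,130:430],cv2.resize(d["frame"][60:260,180:380],(300,300))]))
R=s["tcp_rot"];print("delta to well",R.T@(np.array([.5530,.2165,0])-s["tcp_pos"]))
```

```text
{'t': 6.3, 'qpos': array([-12.12779356,  33.18087813,  44.80255682,  94.67568022,
       -25.62291256,  63.04449   ,   0.88318798]), 'dq': array([ 0.16630422,  0.4662318 , -0.11069502,  0.06065982,  0.02392363,
       -0.08878982, -0.12526541]), 'effort': array([ 6.46621012e-02, -5.09332395e+01,  1.27003080e+01, -2.44852692e+01,
        3.09520389e-02, -4.49920306e-03, -3.39987084e-03]), 'tcp_pos': array([ 0.569955  , -0.2373686 ,  0.24787548]), 'tcp_rot': array([[ 6.29899304e-01,  7.76673913e-01, -2.12111788e-03],
       [ 7.76676536e-01, -6.29899025e-01,  8.81127037e-04],
       [-6.51741698e-04, -2.20244379e-03, -9.99997362e-01]]), 'ft_force': array([ 0.42411641,  0.25776809, -1.31853589]), 'moment': array([0.01306734, 0.03153329, 0.06129948]), 'finger_force': 58.45549464225769, 'opening': 0.01119925061993862}
delta to well [ 0.3419907  -0.29851397  0.2483107 ]
```

View pics/w2.png

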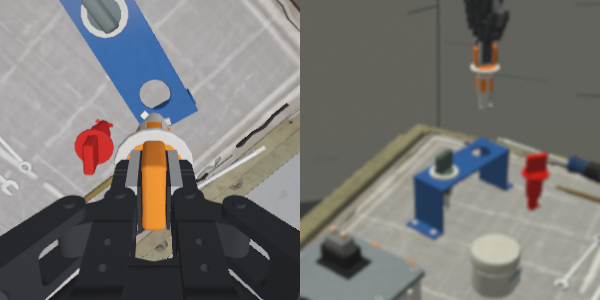

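The fresh cartridge is held upright in the gripper. Its rack hole is empty at crop (155,93), and the spent and red ones are untouched. I'll carry it towards the well and stop short so the camera can see the well.

{"name": "carry_out", "arguments": {"travel": [[0.01,-0.0125,0],[0.02,-0.025,0],[0.02,-0.025,0],[0.02,-0.025,0],[0.02,-0.025,0],[0.02,-0.025,0],[0.02,-0.025,0],[0.02,-0.025,0],[0.02,-0.025,0],[0.02,-0.025,0],[0.02,-0.025,0],[0.02,-0.025,0],[0.01,-0.011,0],[0,0,0],[0,0,0]], "twist": [0,0,0,0,0,0,0,0,0,0,0,0,0,0,0]}}

```text
t: 7.9
tcp_pos: [0.4902, 0.1351, 0.2491]
tcp_rot: [[0.631, 0.776, -0.0], [0.776, -0.631, -0.001], [-0.001, 0.001, -1.0]]
ft_force: [-0.9, 0.0, -1.1]
opening: 0.0108
finger_force: 58.6
```

Run:
```python
from h import *
import pickle
c=robot.camera("wrist");s=robot.sense();pickle.dump((c,s),open("c2.pkl","wb"))
print(s["qpos"].round(1),s["tcp_pos"],proj(c,[[.553,.2165,.092]]),proj(c,[s["tcp_pos"]+[0,0,.011+.016]]))
save("w3",c["frame"])
```

```text
[-58.   20.8  47.1 110.7 -18.2  56.1 -41.6] [0.49034714 0.13457975 0.24922921] [[281.52697898  87.21456176]] [[286.68493069 309.59681616]]
```

View pics/w3.png

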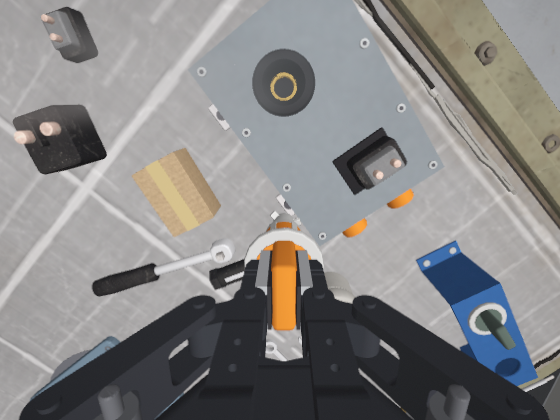

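Wrist view: the well neck is centred near (283,82) with the brass insert showing inside, and the cartridge's flange is near (284,250). I'll fit both.

Run:
```python
from h import *
import pickle
c,s=pickle.load(open("c2.pkl","rb"));f=c["frame"];hsv=cv2.cvtColor(f,cv2.COLOR_RGB2HSV)
g=f.max(2);m=((g<72)*255).astype(np.uint8);k=np.zeros_like(m);k[35:130,235:330]=m[35:130,235:330]
ct=max(cv2.findContours(k,0,1)[0],key=cv2.contourArea);e=cv2.fitEllipse(cv2.convexHull(ct));print("neck",e)
W=onz(c,[e[0]],.090)[0];print(W)
# outline predicted for rim circle (r 27, z .092) at W
th=np.linspace(0,2*np.pi,73)
def circ(ctr,r): return np.c_[ctr[0]+r*np.cos(th),ctr[1]+r*np.sin(th),0*th+ctr[2]]
hull=cv2.convexHull(ct).reshape(-1,2)
b=lambda p:(p.min(0).round(1),p.max(0).round(1))
print(b(hull),b(proj(c,np.r_[circ([W[0],W[1],.092],.027),circ([W[0],W[1],.078],.027)])))
bm=cv2.inRange(hsv,(10,90,80),(30,255,255));kb=np.zeros_like(bm);kb[60:115,260:310]=bm[60:115,260:310]
eb=cv2.fitEllipse(cv2.convexHull(cv2.findNonZero(kb)));print("brass",eb,onz(c,[eb[0]],.0436))
# flange
R=s["tcp_rot"];fz=s["tcp_pos"]+R@[0,0,.0181]
w=cv2.inRange(hsv,(0,0,170),(180,60,255))
for r in range(224,262,4): 
    x=np.flatnonzero(w[r,225:345])+225; print(r,x.min() if len(x) else None,x.max() if len(x) else None)
print("col270",np.flatnonzero(w[200:300,270])+200,"col298",np.flatnonzero(w[200:300,298])+200)
P=proj(c,np.r_[circ(fz,.023),circ(fz+[0,0,.005],.023)]);hp=cv2.convexHull(P.astype(np.float32)).reshape(-1,2);print("pred",b(hp)); 
for r in range(232,262,4):
    L=[]
    for i in range(len(hp)):
        a,d=hp[i],hp[i-1]
        if (a[1]-r)*(d[1]-r)<0: L.append(a[0]+(d[0]-a[0])*(r-a[1])/(d[1]-a[1]))
    print(r,np.round(sorted(L),1))
```

```text
neck ((291.5068359375, 105.25016021728516), (15.789697647094727, 34.05032730102539), 67.47700500488281)
[0.55034623 0.19835311 0.09      ]
(array([278, 101], dtype=int32), array([308, 115], dtype=int32)) (array([262.8,  74. ]), array([320.3, 134.7]))
brass ((283.327880859375, 86.25196838378906), (25.8331298828125, 28.253875732421875), 6.231311798095703) [[0.55712047 0.21893131 0.0436    ]]
224 225 302
228 225 305
232 225 341
236 225 344
240 225 344
244 225 344
248 225 344
252 225 344
256 225 344
260 225 344
col270 [200 201 202 203 204 205 206 210 211 212 217 222 232 233 234 235 236 237
 238 239 240 241 242 243 244] col298 [218 219 220 221 222 223 224 225 226 231 232 233 234 235 236 237 238 239
 240 241 242 243 244]
pred (array([245.1, 222.7], dtype=float32), array([326.7, 298.7], dtype=float32))
232 [259.3 312.7]
236 [255.  316.8]
240 [251.9 319.9]
244 [249.6 322.2]
248 [247.9 323.9]
252 [246.8 325.1]
256 [245.8 326.1]
260 [245.2 326.6]
```

Run:
```python
from h import *
import pickle
c,s=pickle.load(open("c2.pkl","rb"));f=c["frame"]
g=f.astype(int).max(2)
print("row82",g[82,244:324:2].tolist());print("col284",g[40:126:2,284].tolist())
a=np.hstack([cv2.resize(f[40:130,238:328],(400,400),interpolation=2),cv2.resize(f[210:310,234:334],(400,400),interpolation=2)])
save("w3c",a)
```

```text
row82 [163, 163, 164, 164, 116, 95, 96, 95, 95, 90, 87, 87, 85, 84, 185, 201, 92, 90, 90, 89, 88, 88, 87, 87, 110, 197, 87, 74, 75, 75, 75, 86, 85, 85, 85, 84, 169, 168, 167, 168]
col284 [167, 167, 167, 168, 137, 84, 89, 89, 90, 89, 80, 79, 78, 77, 77, 77, 167, 203, 142, 88, 88, 88, 88, 89, 89, 89, 89, 89, 89, 193, 144, 79, 78, 83, 81, 80, 77, 69, 110, 169, 168, 167, 167]
```

View pics/w3c.png

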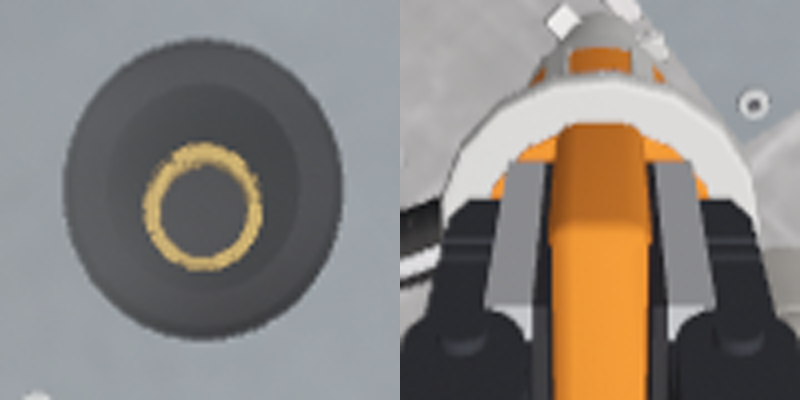

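Run:
```python
from h import *
import pickle
from scipy.optimize import least_squares
c,s=pickle.load(open("c2.pkl","rb"));f=c["frame"];R=s["tcp_rot"]
g=f.astype(int).max(2)
# neck
m=((g<125)*255).astype(np.uint8);k=np.zeros_like(m);k[35:130,240:330]=m[35:130,240:330]
ct=max(cv2.findContours(k,0,1)[0],key=cv2.contourArea);H=cv2.convexHull(ct).reshape(-1,2);e=cv2.fitEllipse(H);print("neck",e)
th=np.linspace(0,2*np.pi,73)
circ=lambda x,y,z,r:np.c_[x+r*np.cos(th),y+r*np.sin(th),0*th+z]
def hb(p): return np.r_[p.min(0),p.max(0)]
fun=lambda v:hb(proj(c,np.r_[circ(v[0],v[1],.092,.027),circ(v[0],v[1],.078,.027)]))-(hb(H)+[-.5,-.5,.5,.5])
o=least_squares(fun,[.553,.216]);W=o.x;print("well",W,o.fun)
T=lambda p:s["tcp_pos"]+np.array(p)@R.T
names=["tabtop+x edge L","R","tabbase L","R","nose far"]
def model(v):  # v offset x,y ; h = flange underside below TCP ; tilt about tool y
    x,y,h,t=v; D=h
    loc=lambda a,b,z:[x+a+(z-.024)*0+ t*(.092-z),y+b,D-(z-.068)]
    tip=[loc(.009*.8,0,0)]
    pts=[loc(.018,-.006,.105),loc(.018,.006,.105),loc(.018,-.006,.073),loc(.018,.006,.073)]
    P=proj(c,T(pts)); 
    fl=proj(c,T([loc(.023*np.cos(a),.023*np.sin(a),.068) for a in th]+[loc(.023*np.cos(a),.023*np.sin(a),.073) for a in th]))
    n=proj(c,T([loc(.008*np.cos(a),.008*np.sin(a),0) for a in th]))
    return np.r_[P.ravel(),fl[:,1].min(),n[:,1].min()]
print(model([0,0,.0181,0]).round(1))
meas=[234+37,265.5,234+63,265.5,234+39,240.7,234+60.5,240.7,229.5,213]
print(meas)
o=least_squares(lambda v:model(v)-meas,[0,0,.018,0]);print(o.x,o.fun.round(1))
tt=T([o.x[0],o.x[1],0]);print("delta tool",R.T@(np.r_[W,0]-s["tcp_pos"]), "minus offset",(R.T@(np.r_[W,0]-tt))[:2])
```

```text
neck ((283.2823181152344, 82.31978607177734), (62.65925979614258, 67.34292602539062), 0.4623051881790161)
well [0.55622717 0.21828626] [ 2.15126619  2.18254846 -2.14843132 -2.57893138]
[273.  263.5 300.2 263.5 275.  234.6 297.1 234.6 222.7 209.4]
[271, 265.5, 297, 265.5, 273, 240.7, 294.5, 240.7, 229.5, 213]
[-0.00953373 -0.00116961  0.0325087   0.00340744] [ 0.9  0.9 -1.   0.9  0.9 -1.2 -0.7 -1.1 -0.8  1.4]
delta tool [ 0.10669858 -0.00200766  0.24914562] minus offset [ 0.11623231 -0.00083805]
```

{"name": "carry_out", "arguments": {"travel": [[0.02,0,0],[0.03,0,0],[0.03,-0.001,0],[0.02,0,0],[0.009,0,0],[0,0,0.02],[0,0,0.02],[0,0,0.015],[0,0,0.005],[0,0,0],[0,0,0],[0,0,0]], "twist": [0,0,0,0,0,0,0,0,0,0,0,0]}}

```text
t: 9.15
tcp_pos: [0.5586, 0.2218, 0.1903]
tcp_rot: [[0.63, 0.776, 0.001], [0.776, -0.63, 0.001], [0.001, 0.001, -1.0]]
ft_force: [0.3, -0.4, -1.2]
opening: 0.011
finger_force: 58.6
```

Run:
```python
from h import *
import pickle
w=robot.camera("wrist");c=robot.camera("scene");t=robot.camera("top");s=robot.sense();pickle.dump((w,c,t,s),open("c3.pkl","wb"))
print(s["tcp_pos"],s["ft_force"],s["moment"],s["qpos"].round(1))
save("s4",np.hstack([cv2.resize(c["frame"][200:320,110:230],(400,400),interpolation=2),cv2.resize(w["frame"][180:320,214:354],(400,400),interpolation=2)]))
```

```text
[0.55825323 0.22190483 0.18989091] [-0.63321623 -0.83384634 -1.90929059] [-0.01439998  0.02883274 -0.01448617] [-54.7  34.6  40.9 100.2 -26.9  55.3 -42.2]
```

View pics/s4.png

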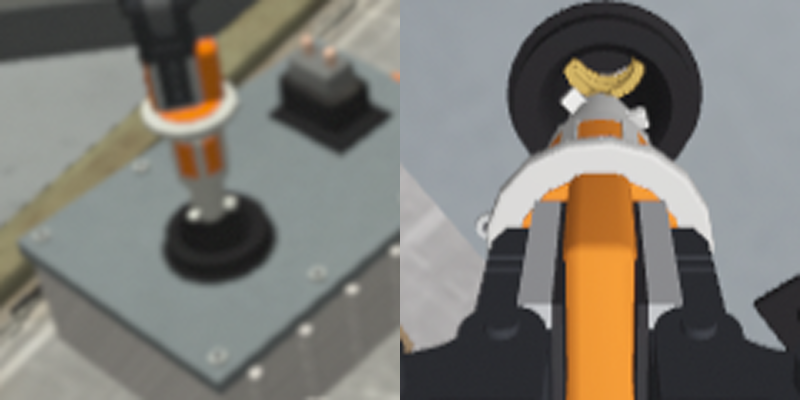

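The scene crop shows the nose just above the mouth of the well, and the wrist crop shows it centred sideways. I'll descend gently and watch the force.

{"name": "carry_out", "arguments": {"travel": [[-0.001,0.001,0.005],[0,0,0.005],[0,0,0.005],[0,0,0.005],[0,0,0.003],[0,0,0]], "twist": [0,0,0,0,0,0]}}

```text
t: 9.9
tcp_pos: [0.5577, 0.2202, 0.1657]
tcp_rot: [[0.63, 0.777, -0.001], [0.777, -0.63, -0.001], [-0.001, -0.0, -1.0]]
ft_force: [0.1, -0.3, -0.5]
opening: 0.0107
finger_force: 58.6
```

{"name": "carry_out", "arguments": {"travel": [[0,0,0.004],[0,0,0.003],[0,0,0.002],[0,0,0]], "twist": [0,0,0,0]}}

```text
t: 10.3
tcp_pos: [0.5579, 0.2203, 0.157]
tcp_rot: [[0.63, 0.777, -0.0], [0.777, -0.63, -0.0], [-0.0, -0.0, -1.0]]
ft_force: [0.8, 0.0, 0.2]
opening: 0.0109
finger_force: 58.6
```

{"name": "carry_out", "arguments": {"travel": [[0,0,0.004],[0,0,0.004],[0,0,0.004],[0,0,0.004],[0,0,0.003],[0,0,0],[0,0,0]], "twist": [0,0,0,0,0,0,0]}}

```text
t: 11.0
tcp_pos: [0.5581, 0.2203, 0.1383]
tcp_rot: [[0.63, 0.777, 0.0], [0.777, -0.63, -0.0], [-0.0, 0.0, -1.0]]
ft_force: [0.8, -0.2, -1.4]
opening: 0.0111
finger_force: 58.6
```

{"name": "carry_out", "arguments": {"travel": [[0,0,0.002],[0,0,0.002],[0,0,0.001],[0,0,0],[0,0,0]], "twist": [0,0,0,0,0]}}

```text
t: 11.5
tcp_pos: [0.5581, 0.2203, 0.1333]
tcp_rot: [[0.63, 0.777, 0.0], [0.777, -0.63, -0.0], [0.0, 0.0, -1.0]]
ft_force: [0.0, -0.9, -0.3]
opening: 0.011
finger_force: 58.6
```

{"name": "carry_out", "arguments": {"travel": [[0,0,0.001],[0,0,0.001],[0,0,0.001],[0,0,0],[0,0,0]], "twist": [0,0,0,0,0]}}

```text
t: 12.0
tcp_pos: [0.5581, 0.2203, 0.1303]
tcp_rot: [[0.63, 0.777, -0.0], [0.777, -0.63, -0.0], [-0.0, 0.0, -1.0]]
ft_force: [-0.0, 0.6, -1.0]
opening: 0.0111
finger_force: 58.6
```

{"name": "carry_out", "arguments": {"travel": [[0,0,0.001],[0,0,0.001],[0,0,0],[0,0,0]], "twist": [0,0,0,0]}}

```text
t: 12.4
tcp_pos: [0.5581, 0.2203, 0.1283]
tcp_rot: [[0.63, 0.777, -0.0], [0.777, -0.63, -0.0], [-0.0, 0.0, -1.0]]
ft_force: [0.0, 0.4, -0.8]
opening: 0.0112
finger_force: 58.6
```

{"name": "carry_out", "arguments": {"travel": [[0,0,0.001],[0,0,0.001],[0,0,0],[0,0,0]], "twist": [0,0,0,0]}}

```text
t: 12.8
tcp_pos: [0.5581, 0.2203, 0.1263]
tcp_rot: [[0.63, 0.777, -0.0], [0.777, -0.63, -0.0], [-0.0, -0.0, -1.0]]
ft_force: [-0.1, 0.4, -0.9]
opening: 0.0112
finger_force: 58.6
```

{"name": "carry_out", "arguments": {"travel": [[0,0,0.001],[0,0,0],[0,0,0]], "twist": [0,0,0]}}

```text
t: 13.1
tcp_pos: [0.5581, 0.2203, 0.1253]
tcp_rot: [[0.63, 0.777, -0.0], [0.777, -0.63, -0.0], [-0.0, -0.0, -1.0]]
ft_force: [-0.1, 0.1, -1.0]
opening: 0.0111
finger_force: 58.6
```

{"name": "carry_out", "arguments": {"travel": [[0,0,0.001],[0,0,0],[0,0,0]], "twist": [0,0,0]}}

```text
t: 13.4
tcp_pos: [0.5583, 0.2204, 0.1245]
tcp_rot: [[0.63, 0.777, 0.0], [0.777, -0.63, 0.0], [0.0, 0.0, -1.0]]
ft_force: [-0.9, -0.0, 1.3]
opening: 0.0111
finger_force: 59.0
```

{"name": "carry_out", "arguments": {"travel": [[0,0,0.0005],[0,0,0],[0,0,0]], "twist": [0,0,0]}}

```text
t: 13.7
tcp_pos: [0.5584, 0.2205, 0.1241]
tcp_rot: [[0.63, 0.777, 0.001], [0.777, -0.63, 0.0], [0.001, 0.0, -1.0]]
ft_force: [-0.7, 0.6, 4.0]
opening: 0.0111
finger_force: 59.4
```

{"name": "carry_out", "arguments": {"travel": [[0,0,0.0005],[0,0,0],[0,0,0]], "twist": [0,0,0]}}

```text
t: 14.0
tcp_pos: [0.5585, 0.2205, 0.1238]
tcp_rot: [[0.63, 0.777, 0.001], [0.777, -0.63, 0.0], [0.001, 0.0, -1.0]]
ft_force: [-1.1, 0.8, 6.7]
opening: 0.0109
finger_force: 59.8
```

{"name": "carry_out", "arguments": {"travel": [[0,0,-0.0004],[0,0,0],[0,0,0]], "twist": [-3,-3,0]}}

```text
t: 14.3
tcp_pos: [0.5579, 0.2202, 0.1234]
tcp_rot: [[0.545, 0.838, -0.0], [0.838, -0.545, -0.0], [-0.0, -0.0, -1.0]]
ft_force: [0.3, 0.1, -0.6]
opening: 0.011
finger_force: 58.6
```

{"name": "carry_out", "arguments": {"travel": [[0,0,0],[0,0,0],[0,0,0]], "twist": [-3,-3,0]}}

```text
t: 14.6
tcp_pos: [0.5577, 0.2201, 0.1233]
tcp_rot: [[0.456, 0.89, -0.001], [0.89, -0.456, -0.0], [-0.001, -0.0, -1.0]]
ft_force: [-0.0, 0.1, -0.8]
opening: 0.011
finger_force: 58.6
```

The contact force vanished after the first 6°, so the lugs have probably reached a gap. Probing down.

{"name": "carry_out", "arguments": {"travel": [[0,0,0.001],[0,0,0],[0,0,0]], "twist": [0,0,0]}}

```text
t: 14.9
tcp_pos: [0.558, 0.2203, 0.1225]
tcp_rot: [[0.456, 0.89, -0.0], [0.89, -0.456, -0.0], [-0.0, -0.0, -1.0]]
ft_force: [1.0, 0.6, -0.5]
opening: 0.0113
finger_force: 58.6
```

{"name": "carry_out", "arguments": {"travel": [[0,0,0.0005],[0,0,0],[0,0,0]], "twist": [0,0,0]}}

```text
t: 15.2
tcp_pos: [0.5581, 0.2204, 0.1222]
tcp_rot: [[0.455, 0.89, -0.0], [0.89, -0.455, -0.0], [-0.0, -0.0, -1.0]]
ft_force: [0.8, -1.5, 0.2]
opening: 0.011
finger_force: 58.6
```

{"name": "carry_out", "arguments": {"travel": [[0,0,0.0005],[0,0,0],[0,0,0],[0,0,0]], "twist": [0,0,0,0]}}

```text
t: 15.6
tcp_pos: [0.5581, 0.2204, 0.1217]
tcp_rot: [[0.455, 0.891, 0.0], [0.891, -0.455, -0.0], [0.0, 0.0, -1.0]]
ft_force: [-0.8, 0.6, -0.6]
opening: 0.0109
finger_force: 58.6
```

{"name": "carry_out", "arguments": {"travel": [[0,0,0.0004],[0,0,0],[0,0,0],[0,0,0]], "twist": [0,0,0,0]}}

```text
t: 16.0
tcp_pos: [0.5581, 0.2203, 0.1213]
tcp_rot: [[0.455, 0.891, 0.0], [0.891, -0.455, -0.0], [0.0, 0.0, -1.0]]
ft_force: [-0.1, -0.5, 0.1]
opening: 0.0109
finger_force: 58.6
```

{"name": "carry_out", "arguments": {"travel": [[0,0,0.0008],[0,0,0.0008],[0,0,0],[0,0,0]], "twist": [0,0,0,0]}}

```text
t: 16.4
tcp_pos: [0.5581, 0.2204, 0.1197]
tcp_rot: [[0.455, 0.891, -0.0], [0.891, -0.455, -0.0], [-0.0, 0.0, -1.0]]
ft_force: [-0.6, 0.0, -0.7]
opening: 0.0112
finger_force: 58.6
```

{"name": "carry_out", "arguments": {"travel": [[0,0,0.0006],[0,0,0],[0,0,0]], "twist": [0,0,0]}}

```text
t: 16.7
tcp_pos: [0.5581, 0.2203, 0.1191]
tcp_rot: [[0.455, 0.891, -0.0], [0.891, -0.455, -0.0], [-0.0, -0.0, -1.0]]
ft_force: [-0.1, -0.6, -0.3]
opening: 0.011
finger_force: 58.6
```

{"name": "carry_out", "arguments": {"travel": [[0,0,0.0006],[0,0,0],[0,0,0]], "twist": [0,0,0]}}

```text
t: 17.0
tcp_pos: [0.5581, 0.2203, 0.1185]
tcp_rot: [[0.455, 0.891, 0.0], [0.891, -0.455, -0.0], [-0.0, 0.0, -1.0]]
ft_force: [0.8, 0.3, -0.5]
opening: 0.0109
finger_force: 58.6
```

{"name": "carry_out", "arguments": {"travel": [[0,0,0.0006],[0,0,0],[0,0,0]], "twist": [0,0,0]}}

```text
t: 17.3
tcp_pos: [0.5581, 0.2203, 0.1179]
tcp_rot: [[0.455, 0.891, -0.0], [0.891, -0.455, -0.0], [-0.0, 0.0, -1.0]]
ft_force: [-0.6, -0.5, -1.1]
opening: 0.0107
finger_force: 58.6
```

{"name": "carry_out", "arguments": {"travel": [[0,0,0.0006],[0,0,0],[0,0,0]], "twist": [0,0,0]}}

```text
t: 17.6
tcp_pos: [0.5582, 0.2204, 0.1174]
tcp_rot: [[0.455, 0.891, 0.0], [0.891, -0.455, 0.0], [0.0, 0.0, -1.0]]
ft_force: [-0.4, 0.1, 1.1]
opening: 0.0108
finger_force: 58.9
```

Floor contact at 0.1175, 6.8 mm below the lands: this is the thread start. Now clockwise with matching sink.

{"name": "carry_out", "arguments": {"travel": [[0,0,0.0003],[0,0,0.0003],[0,0,0]], "twist": [4,4,0]}}

```text
t: 17.9
tcp_pos: [0.5583, 0.2202, 0.1169]
tcp_rot: [[0.575, 0.818, 0.0], [0.818, -0.575, -0.0], [-0.0, 0.001, -1.0]]
ft_force: [0.2, -0.5, 2.4]
opening: 0.0106
finger_force: 59.0
```

{"name": "carry_out", "arguments": {"travel": [[0,0,0.0003],[0,0,0.0003],[0,0,0]], "twist": [4,4,0]}}

```text
t: 18.2
tcp_pos: [0.5583, 0.2201, 0.1164]
tcp_rot: [[0.682, 0.731, 0.0], [0.731, -0.682, -0.0], [0.0, 0.001, -1.0]]
ft_force: [-1.0, 0.0, 4.8]
opening: 0.0108
finger_force: 59.2
```

{"name": "carry_out", "arguments": {"travel": [[0,0,0.0002],[0,0,0.0002],[0,0,0.0002],[0,0,0]], "twist": [4,4,4,0]}}

```text
t: 18.6
tcp_pos: [0.5585, 0.2201, 0.1157]
tcp_rot: [[0.819, 0.574, 0.001], [0.574, -0.819, -0.0], [0.001, 0.001, -1.0]]
ft_force: [-0.2, -0.2, 3.2]
opening: 0.0113
finger_force: 59.2
```

{"name": "carry_out", "arguments": {"travel": [[0,0,0.0003],[0,0,0.0003],[0,0,0.0003],[0,0,0]], "twist": [4,4,4,0]}}

```text
t: 19.0
tcp_pos: [0.5589, 0.2199, 0.1149]
tcp_rot: [[0.92, 0.392, 0.002], [0.392, -0.92, -0.001], [0.001, 0.001, -1.0]]
ft_force: [0.6, -1.7, 2.7]
opening: 0.0112
finger_force: 59.3
```

```bash
python3 -c "
from h import *
s=robot.sense();print(s['ft_force'],s['moment'],s['qpos'].round(1))"
```

```text
[ 0.55364689 -1.74269514  2.65151857] [-0.45492717 -0.29020421  0.06372462] [-56.   42.7  43.7 102.9 -37.6  50.  -61.5]
```

{"name": "carry_out", "arguments": {"travel": [[0,0,0.0003],[0,0,0.0003],[0,0,0.0003],[0,0,0]], "twist": [4,4,4,0]}}

```text
t: 19.4
tcp_pos: [0.5591, 0.2195, 0.1141]
tcp_rot: [[0.981, 0.192, 0.002], [0.192, -0.981, -0.001], [0.002, 0.001, -1.0]]
ft_force: [2.4, -3.1, 4.2]
opening: 0.0113
finger_force: 59.4
```

{"name": "carry_out", "arguments": {"travel": [[0,0,0.0003],[0,0,0.0003],[0,0,0.0003],[0,0,0]], "twist": [4,4,4,0]}}

```text
t: 19.8
tcp_pos: [0.5592, 0.2188, 0.1132]
tcp_rot: [[1.0, -0.017, 0.002], [-0.017, -1.0, -0.002], [0.002, 0.002, -1.0]]
ft_force: [1.9, -4.5, 5.2]
opening: 0.0113
finger_force: 59.4
```

```bash
python3 -c "
from h import *
s=robot.sense();print(s['ft_force'],s['moment'],s['qpos'].round(1))"
```

```text
[ 1.87611351 -4.48978285  5.22022808] [-1.17406988 -0.53257517  0.02667897] [-59.2  45.4  49.3 103.1 -42.9  52.1 -81.3]
```

{"name": "carry_out", "arguments": {"travel": [[0.0002,0.0005,0.0003],[0,0.0004,0.0003],[0,0.0002,0.0002],[0,0,0]], "twist": [4,4,4,0]}}

```text
t: 20.2
tcp_pos: [0.5592, 0.2178, 0.1123]
tcp_rot: [[0.975, -0.224, 0.002], [-0.224, -0.975, -0.002], [0.003, 0.001, -1.0]]
ft_force: [2.2, -3.8, 4.2]
opening: 0.011
finger_force: 59.4
```

{"name": "carry_out", "arguments": {"travel": [[0,0.0002,0.0003],[0,0.0002,0.0003],[0,0.0002,0.0002],[0,0,0]], "twist": [4,4,4,0]}}

```text
t: 20.6
tcp_pos: [0.5589, 0.2171, 0.1114]
tcp_rot: [[0.907, -0.422, 0.002], [-0.422, -0.907, -0.002], [0.003, 0.001, -1.0]]
ft_force: [3.3, -4.0, 3.7]
opening: 0.0109
finger_force: 59.4
```

```bash
python3 -c "
from h import *
s=robot.sense();print(s['ft_force'],s['moment'],s['qpos'].round(1))"
```

```text
[ 3.33388307 -3.99094702  3.72308846] [-1.46757331 -0.67817823 -0.00698155] [ -61.8   48.3   54.5  103.4  -48.    54.7 -101.2]
```

{"name": "carry_out", "arguments": {"travel": [[0.0004,0.0003,0.0003],[0.0002,0.0002,0.0003],[0,0.0002,0.0002],[0,0,0]], "twist": [4,4,4,0]}}

```text
t: 21.0
tcp_pos: [0.5584, 0.2161, 0.1104]
tcp_rot: [[0.799, -0.601, 0.0], [-0.601, -0.799, -0.002], [0.002, 0.002, -1.0]]
ft_force: [-0.1, -4.8, 4.4]
opening: 0.0109
finger_force: 59.5
```

{"name": "carry_out", "arguments": {"travel": [[0,0.0002,0.0003],[0,0.0002,0.0002],[0,0,0]], "twist": [4,4,0]}}

```text
t: 21.3
tcp_pos: [0.5577, 0.2153, 0.1101]
tcp_rot: [[0.707, -0.707, -0.001], [-0.707, -0.707, -0.003], [0.001, 0.003, -1.0]]
ft_force: [-0.5, -5.2, 8.4]
opening: 0.0109
finger_force: 60.0
```

```bash
python3 -c "
from h import *
s=robot.sense();print(s['ft_force'],s['moment'],s['qpos'].round(1))"
```

```text
[-0.4971792 -5.166131   8.3938685] [-1.7207851   0.32436999  0.05499086] [ -63.8   51.    58.6  103.7  -51.9   57.1 -118.1]
```

{"name": "carry_out", "arguments": {"travel": [[0.0005,0.0005,-0.0004],[0,0,0],[0,0,0]], "twist": [3,3,0]}}

```text
t: 21.6
tcp_pos: [0.5573, 0.2149, 0.1101]
tcp_rot: [[0.63, -0.776, -0.002], [-0.776, -0.63, -0.003], [0.001, 0.003, -1.0]]
ft_force: [-2.2, -5.2, 5.6]
opening: 0.011
finger_force: 59.6
```

{"name": "carry_out", "arguments": {"travel": [[0,0,0],[0,0,0],[0,0,0]], "twist": [3,3,0]}}

```text
t: 21.9
tcp_pos: [0.557, 0.2148, 0.11]
tcp_rot: [[0.546, -0.838, -0.002], [-0.838, -0.546, -0.003], [0.001, 0.003, -1.0]]
ft_force: [-2.3, -6.5, 6.9]
opening: 0.0107
finger_force: 59.7
```

```bash
python3 -c "
from h import *
s=robot.sense();print(s['ft_force'],s['moment'],s['qpos'].round(1))
c=robot.camera('wrist');d=robot.camera('scene')
save('e1',np.hstack([cv2.resize(c['frame'][180:320,214:354],(400,400),interpolation=2),cv2.resize(d['frame'][200:320,110:230],(400,400),interpolation=2)]))"
```

```text
[-2.31873107 -6.45288059  6.9110159 ] [-1.64187442  0.42894009  0.01028682] [ -64.8   52.5   60.9  103.8  -54.1   58.8 -128.4]
```

View pics/e1.png

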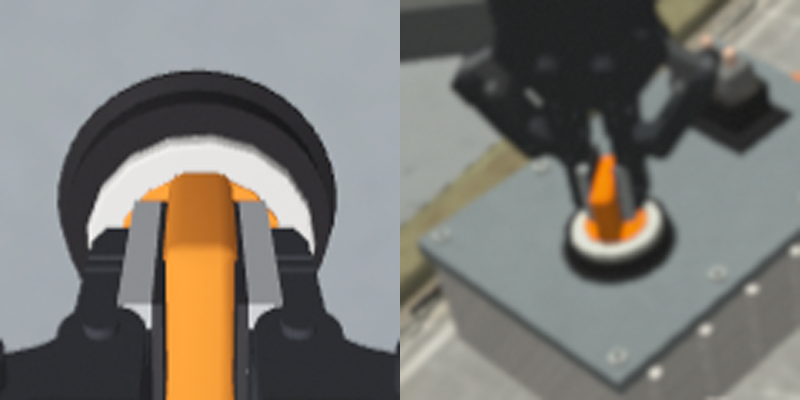

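The wrist crop shows the white flange lying in the neck, and z stays at 0.110 while turning. I'll turn a little more, then release.

{"name": "carry_out", "arguments": {"travel": [[0.0004,0.0007,-0.0003],[0,0.0002,0],[0,0,0]], "twist": [3,3,0]}}

```text
t: 22.3
tcp_pos: [0.5566, 0.2146, 0.1101]
tcp_rot: [[0.455, -0.89, -0.002], [-0.89, -0.455, -0.002], [0.001, 0.003, -1.0]]
ft_force: [-0.2, -5.6, 2.7]
opening: 0.0109
finger_force: 59.2
```

{"name": "carry_out", "arguments": {"travel": [[0,0,0],[0,0,0],[0,0,0]], "twist": [3,3,0]}}

```text
t: 22.6
tcp_pos: [0.5565, 0.2145, 0.11]
tcp_rot: [[0.359, -0.933, -0.002], [-0.933, -0.359, -0.002], [0.001, 0.003, -1.0]]
ft_force: [-1.4, -5.8, 3.2]
opening: 0.0109
finger_force: 59.2
```

```bash
python3 -c "
from h import *
s=robot.sense();print(s['ft_force'],s['moment'],s['qpos'].round(1))"
```

```text
[-1.44627067 -5.80059807  3.24532013] [-1.33702746  0.17370299  0.07022726] [ -65.8   54.1   63.2  104.   -56.2   60.3 -138.8]
```

{"name": "carry_out", "arguments": {"travel": [[0.0008,0.0002,0],[0,0,0],[0,0,0]], "twist": [0,0,0]}}

```text
t: 22.9
tcp_pos: [0.5564, 0.2145, 0.11]
tcp_rot: [[0.359, -0.933, -0.002], [-0.933, -0.359, -0.001], [-0.0, 0.003, -1.0]]
ft_force: [-3.4, -4.7, 2.4]
opening: 0.011
finger_force: 59.1
```

{"name": "carry_out", "arguments": {"travel": [[0,0,0],[0,0,0],[0,0,0],[0,0,0],[0,0,0],[0,0,0]], "twist": [0,0,0,0,0,0], "claw": 0.04}}

```text
t: 23.5
tcp_pos: [0.5576, 0.2153, 0.1106]
tcp_rot: [[0.358, -0.934, 0.0], [-0.934, -0.358, 0.0], [-0.0, -0.0, -1.0]]
ft_force: [0.6, 0.0, 0.9]
opening: 0.04
finger_force: 0.0
```

{"name": "carry_out", "arguments": {"travel": [[0,0,-0.01],[0,0,-0.02],[0,0,-0.03],[0,0,-0.03],[0,0,-0.02],[-0.04,0,0],[-0.04,0,0],[0,0,0]], "twist": [0,0,0,0,0,0,0,0]}}

```text
t: 24.3
tcp_pos: [0.5272, 0.2965, 0.2216]
tcp_rot: [[0.366, -0.931, -0.001], [-0.931, -0.366, 0.003], [-0.003, -0.001, -1.0]]
ft_force: [0.5, 0.4, -0.4]
opening: 0.0399
finger_force: 0.0
```

```bash
python3 -c "
from h import *
c=robot.camera('wrist');d=robot.camera('scene');print(robot.sense()['tcp_pos'])
save('e2',np.hstack([c['frame'][40:320,140:420],cv2.resize(d['frame'][200:320,110:230],(280,280),interpolation=2)]))"
```

```text
[0.52889553 0.29063207 0.22192765]
```

View pics/e2.png

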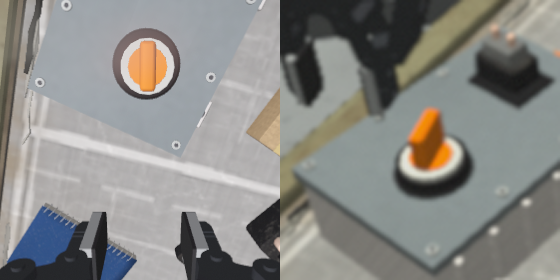

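The flange lies flat and centred in the neck, with the wing upright and the gripper clear. Handing in.

```bash
python3 -c "
from h import *
print(robot.finish_job())"
```

```text
the job is handed in; nothing more can be done
None
```

The fresh cartridge is screwed home in the well with its flange on the rim, the gripper has let go and is clear, and the job is handed in at about 24.4 s; no verdict was returned.

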